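Open the glazed stock cabinet, latched leaf first

ROBOT

A 6-joint arm with a two-finger parallel gripper is mounted at the origin on the work surface. World frame = base frame: x ahead of the robot, y to its left, z up, the work surface at z = 0. Lengths are in m, angles in degrees, forces in N, time in s.
With the tool pointing down it reaches from about 0.375 to 0.9 m from the base axis. Payload 3.1 kg.
Tool frame: the origin (TCP) lies at the very end of the fingers, on their centre line; the grasp point (between the pads) lies 19 mm behind it; z points along the fingers, y is the line along which they close (so a half turn about z gives the same grasp; the last joint's range is limited). The gripper opens to 85 mm and grips with 20 to 120 N. Pads are 22 mm wide; open, the fingers measure 114 mm over their backs; the gripper's body (76 mm by 85 mm) begins 54 mm behind the grasp point. The pads swing forward as they close: fully open they stand 13 mm farther back than shut.
Start: joints at [-82.764, 30.224, 82.088, -0, 67.689, -10.227], TCP at [0.188, -0.596, 0.207] pointing down, gripper open.
Joint ranges: [-176.69, 176.69], [-43.24, 126.21], [12.49, 139.97], [-82, 262], [0, 151.66], [-163.58, 163.58]. Speed limits (degrees/s): [159.86, 159.86, 180, 180, 180, 180].

INTERFACE

Orientations are given as a 3x3 rotation matrix whose columns are the frame's x, y, z axes.
In Python, from plant import manip gives the robot as it stands.
- The arm moves only by the tool servo_tool, never from a script. Its argument "increments" is a list that holds one entry, the list of rows, each a list of 5 numbers: the shift along the tool's x, y, z as a fraction of full scale, then the turn about the tool's z as a fraction of full scale, then the gripper command: -1 is shut, 1 is fully open, values between are in proportion. In form: [[[dx, dy, dz, yaw, claw], ...]]. A call has 1 to 12 rows; each row shifts and turns the commanded pose from where the row before left it, along the tool's axes as they then stand; what a row does not reach is not made up. Full scale, the value 1, is 30 mm for a shift and 30 degrees for a turn. A row lasts 1/10 s, in which the tool goes at most 50 mm and 8.59 degrees, less where a joint would pass 70% of its speed; a pose out of reach is approached as far as the arm can. A call with a number of a shift or a turn outside -1 to 1 is refused whole. A call with a gripper value outside its range is refused whole. The fingers move at their own pace and stop on an object; "newtons" is the grip in N (left out, the last holds). Time passes only in rows, so rows that do not move let the fingers close. It gives the time, the measured TCP pose, the force, the opening and the grip force at its end, in the units of the state.
- manip.observe(): the state, without advancing time (a new reading comes with each control period).
- manip.read_camera(name): name is "scene" or "top" or "wrist"; returns (picture, depth): 420x560x3 uint8, red, green, blue; 420x560 float32, m along the optical axis (not along the pixel's ray), 0 where there is no reading.
- manip.calibration(name): a dict with "K" (3x3 intrinsics, pixels), "dist_coeffs" ([k1, k2, p1, p2, k3] as OpenCV has them; the pictures are not rectified), "extrinsics" (4x4, takes a point from world to camera coordinates). Camera axes: x right, y down, z forward; pixel columns grow to the right and rows downward; lengths in m; the calibration is good to about 2 mm. A picture is of the moment at which its call begins: read the wrist's pose just before it. calibration takes no time and is no camera call; for the wrist camera it gives the pose at the moment of the call.
- manip.finish_job(): hands the job in; it is judged then, once.
The state is a dict: "time_s": time; "q": joint angles; "qvel": joint speeds; "joint_torque": joint torques, N m; "eef_pos": TCP position; "ee_rot": TCP orientation; "ft_force": force on the tool from outside, world axes, zero at the start; "ft_torque": the same for the moment, N m; "grip_width": finger opening in m; "finger_force": force on a finger pad.
Only numpy, scipy, OpenCV 4.12 (cv2) and the standard library are available. Lean on these libraries where they do the work, as an engineer would, in place of code of your own. Each camera call takes 0.05 s, during which the arm holds its last target. There are 200 camera calls.

TASK

Running is over for the evening, and the small glazed stock cabinet must stand open so that the locomotives can be put away. Open its latched leaf first, the one whose cover strip laps over the other leaf, and swing it wide open, about square to the cabinet front; only then swing the freed plain leaf wide open as well. Leave the track gauge lying where it is on the cabinet roof, and let go of the doors.

Things in the scene. Friction and masses are not known exactly. Their poses are not given: they have to be found in the camera images.
- strip_leaf (a joint): Latched leaf: right-hand as the robot sees it, hinged at its right end, 175 mm wide, top at 158 mm (roof 170, latch 185). A wooden strip on its free edge laps 17 mm over the other leaf; a sprung snap latch on the roof holds its top edge. rad: 0 shut, grows swinging out to the robot, stop 1.8, stays where left. The latch snaps free in the first 0.1 rad at 5 to 10 N at the post; then about 1 N.
- plain_leaf (a joint): Plain leaf: left-hand as the robot sees it, hinged at its left end, same size, no strip and no latch. Wood frame 12 mm thick with a clear pane, like the other. rad: 0 shut, grows swinging out to the robot, stop 1.8, stays where left; about 1 N at the post moves it. It lies behind the other leaf's strip: pulled while that leaf is shut, it only strains strip and latch, which is a fault.
- strip_leaf_post (a point): Grip point on the latched leaf's pull: axis of an upright round steel post, 10 mm thick, 152 mm above the table; post top 177 mm, foot arm at 107 to 117 mm, free all round between; 34 mm clear to the leaf. Frame turns with the leaf: z up, x square to the leaf (into the cabinet when shut), y along it (robot's left when shut). Hinge axis at x = +45, y = -120 mm in this frame.
- plain_leaf_post (a point): Grip point on the plain leaf's pull: an equal post at the same height, 100 mm left of the other when both are shut. Frame turns with the leaf: z up, x square to the leaf (into the cabinet when shut), y along it (robot's left when shut). Hinge axis at x = +45, y = +120 mm in this frame.
- gauge: Steel track gauge, 60 x 22 x 11 mm, loose on the rear half of the cabinet roof (170 mm above the table); origin at the centre of its underside. A bystander. (A transformer box with knob, 90 mm high, and a locomotive cradle, 55 mm high, stand beside the cabinet; a flat coaster lies near the robot.)

How it is judged (in metres and radians):
On the way:
1. the latched leaf is swung wide open (70 degrees or more) while the plain leaf is still shut (value of joint strip_leaf above 1.2 rad and value of joint plain_leaf below 0.15 rad), for 0.2 s.
At the end, for the whole second after the job is handed in: Both leaves stand open by at least 1.2 rad (about 70 degrees) and are at rest, and the track gauge lies on the cabinet roof within 20 mm of where it was (value of joint each of strip_leaf, plain_leaf above 1.2 rad and velocity of joint strip_leaf between -0.1 and 0.1 rad/s and velocity of joint plain_leaf between -0.1 and 0.1 rad/s and distance of gauge from where it was at the start of the episode below 0.02 m); the robot touches nothing.
It fails at once if the plain leaf is forced open (more than 0.15 rad) before the latched leaf has been swung open (less than 0.6 rad) (value of joint plain_leaf above 0.15 rad and value of joint strip_leaf below 0.6 rad).
It fails at once if the track gauge is shifted by more than 20 mm (distance of gauge from where it was at the start of the episode above 0.02 m).
It also fails if it takes over 54 s, if anything falls off the work surface, if the arm or the gripper's body presses on something with over 40 N, if the wrist force passes 120 N, or if a joint passes its speed limit or range.

## Working session

There is one attempt and no reset: what is moved stays moved. The work goes in short steps, Python scripts to look and compute and a tool call to move; the robot and the scene stay as the last step left them, time stands still between calls to the robot, and variables do not carry over. Pictures are saved under pics/ and viewed, at most 10 in all, crops included, and the job is handed in when it is done.

Besides the shell and the picture viewer there is one more tool, called after ">>>" as name(argument=value, ...) on one line, values as JSON. servo_tool: Moves the arm, as the interface text tells. Shift numbers are shares of 30 mm and turn numbers shares of 30 degrees, none past 1 either way. Its arguments: {"type":"object","properties":{"increments":{"type":"array"},"newtons":{"type":"number"}},"required":["increments"]}

```bash
mkdir -p pics; cat > h.py <<'E'
import numpy as np, cv2
from plant import manip
def snap(n,tag):
    c=manip.calibration(n); im,d=manip.read_camera(n)
    cv2.imwrite(f'pics/{tag}.png',cv2.cvtColor(im,cv2.COLOR_RGB2BGR)); np.savez(f'pics/{tag}.npz',im=im,d=d,K=c['K'],D=c['dist_coeffs'],E=c['extrinsics'])
def load(tag): return np.load(f'pics/{tag}.npz')
def ray(f,u,v):
    p=cv2.undistortPoints(np.array([[[u,v]]],float),f['K'],np.array(f['D'],float))[0,0]
    R=f['E'][:3,:3];t=f['E'][:3,3]; return -R.T@t, R.T@np.array([p[0],p[1],1])
def onz(f,u,v,z):
    o,r=ray(f,u,v); return o+r*(z-o[2])/r[2]
def dep(f,u,v):
    o,r=ray(f,u,v); return o+r*f['d'][int(v),int(u)]
E
python3 - <<'E'
from h import *
snap('top','top1');snap('scene','sc1')
s=manip.observe();print(s['time_s'],s['eef_pos'],s['ee_rot'])
a=cv2.imread('pics/top1.png')
E
```

```text
0.1 [ 0.18749762 -0.59546654  0.20601424] [[ 9.53902583e-01  3.00116289e-01 -2.72686659e-04]
 [ 3.00116224e-01 -9.53900566e-01  1.99051336e-03]
 [ 3.37269525e-04 -1.98059353e-03 -9.99997982e-01]]
```

View pics/top1.png

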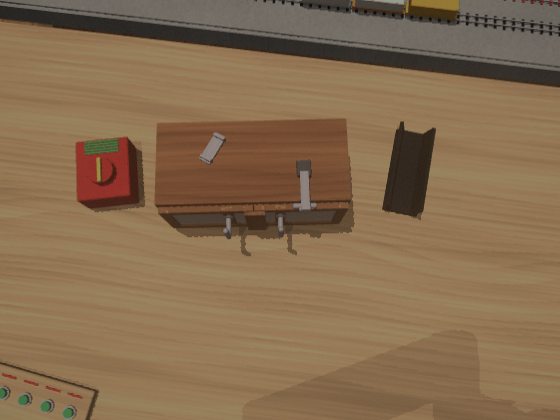

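View pics/sc1.png

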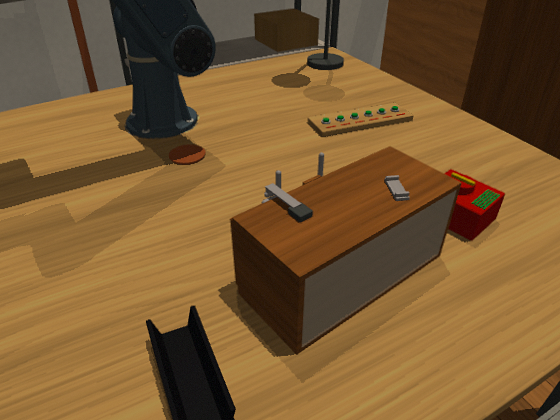

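The top view shows the roof with corners near (158,124), (347,120), (350,202) and (157,206). The posts are near (228,225) on the plain leaf and (281,222) on the latched leaf, and the latch is at (305,185). The gauge lies at (212,148).

```bash
python3 - <<'E'
from h import *
f=load('top1')
for n,(u,v,z) in dict(RL=(158,124,.17),RR=(347,120,.17),FR=(350,202,.17),FL=(157,206,.17),gauge=(212,148,.181)).items(): print(n,onz(f,u,v,z).round(4),dep(f,u,v).round(4))
# points by depth in the post zone
pts=[(u,v,*dep(f,u,v)) for v in range(205,242) for u in range(215,295) if f['d'][v,u]>0]
p=np.array(pts); m=(p[:,4]>.100)
for lo,hi in((215,245),(265,295)):
    q=p[m&(p[:,0]>=lo)&(p[:,0]<hi)&(p[:,1]>=214)]
    print(q[np.argsort(-q[:,4])][:14].round(3))
o,r=ray(f,280,210);print('cam',o)
im=cv2.imread('pics/top1.png')[195:245,205:325]; cv2.imwrite('pics/c1.png',cv2.resize(im,None,fx=6,fy=6,interpolation=cv2.INTER_CUBIC))
E
```

```text
RL [0.8289 0.2887 0.17  ] [0.8278 0.2878 0.1728]
RR [ 0.8831 -0.0663  0.17  ] [ 0.9599 -0.0823 -0.0032]
FR [ 0.7235 -0.0872  0.17  ] [ 7.687e-01 -1.069e-01 -1.000e-04]
FL [0.6711 0.2615 0.17  ] [0.6745 0.266  0.1535]
gauge [0.7906 0.1776 0.181 ] [0.7928 0.1788 0.1747]
[[2.25e+02 2.29e+02 6.43e-01 1.31e-01 1.79e-01]
 [2.24e+02 2.29e+02 6.43e-01 1.33e-01 1.78e-01]
 [2.23e+02 2.30e+02 6.41e-01 1.34e-01 1.77e-01]
 [2.26e+02 2.31e+02 6.40e-01 1.29e-01 1.77e-01]
 [2.26e+02 2.30e+02 6.42e-01 1.29e-01 1.77e-01]
 [2.25e+02 2.30e+02 6.42e-01 1.31e-01 1.76e-01]
 [2.24e+02 2.30e+02 6.41e-01 1.33e-01 1.76e-01]
 [2.23e+02 2.29e+02 6.43e-01 1.35e-01 1.76e-01]
 [2.27e+02 2.30e+02 6.42e-01 1.28e-01 1.76e-01]
 [2.26e+02 2.29e+02 6.44e-01 1.30e-01 1.76e-01]
 [2.24e+02 2.31e+02 6.40e-01 1.33e-01 1.76e-01]
 [2.25e+02 2.31e+02 6.40e-01 1.31e-01 1.76e-01]
 [2.26e+02 2.32e+02 6.38e-01 1.29e-01 1.76e-01]
 [2.23e+02 2.31e+02 6.40e-01 1.34e-01 1.75e-01]]
[[2.82e+02 2.29e+02 6.56e-01 3.00e-02 1.80e-01]
 [2.82e+02 2.28e+02 6.58e-01 3.00e-02 1.79e-01]
 [2.81e+02 2.29e+02 6.56e-01 3.20e-02 1.78e-01]
 [2.81e+02 2.28e+02 6.58e-01 3.20e-02 1.78e-01]
 [2.83e+02 2.29e+02 6.56e-01 2.80e-02 1.78e-01]
 [2.80e+02 2.30e+02 6.54e-01 3.30e-02 1.77e-01]
 [2.83e+02 2.28e+02 6.58e-01 2.80e-02 1.77e-01]
 [2.80e+02 2.26e+02 6.61e-01 3.40e-02 1.77e-01]
 [2.79e+02 2.28e+02 6.58e-01 3.50e-02 1.76e-01]
 [2.80e+02 2.29e+02 6.56e-01 3.30e-02 1.76e-01]
 [2.81e+02 2.30e+02 6.54e-01 3.10e-02 1.76e-01]
 [2.79e+02 2.27e+02 6.60e-01 3.60e-02 1.76e-01]
 [2.80e+02 2.27e+02 6.60e-01 3.40e-02 1.76e-01]
 [2.78e+02 2.29e+02 6.56e-01 3.70e-02 1.75e-01]]
cam [0.48492552 0.01636381 1.06755807]
```

View pics/c1.png

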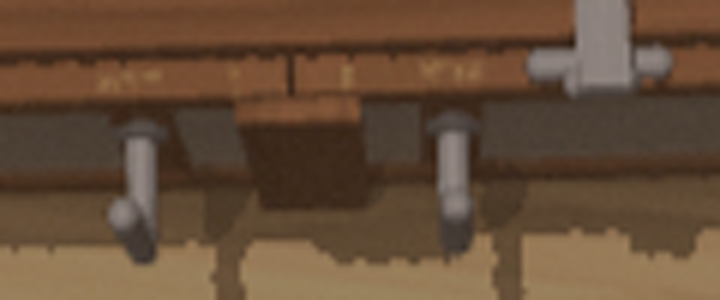

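Measurements agree with the given sizes:
- **Posts:** latched at (0.656, 0.032), plain at (0.642, 0.131), 100 mm apart, with tops at 177 mm.
- **Cabinet:** yaw about 8.6°. The hinges computed from the posts fall at the front corners.

Next I approach the latched post from above.

>>> servo_tool(increments=[[[0.96, -0.69, 0, 0, 1], [0.96, -0.69, 0, 0, 1], [0.96, -0.69, 0, 0, 1], [0.96, -0.69, 0, 0, 1], [0.96, -0.69, 0, 0, 1], [0.96, -0.69, 0, 0, 1], [0.96, -0.69, 0, 0, 1], [0.96, -0.69, 0, 0, 1], [0.96, -0.69, 0, 0, 1], [0.96, -0.69, 0, 0, 1], [0.96, -0.69, 0, 0, 1]]])

```text
time_s: 1.2
eef_pos: [0.4219, -0.2824, 0.2066]
ee_rot: [[0.954, 0.3, -0.0], [0.3, -0.954, 0.001], [-0.0, -0.001, -1.0]]
ft_force: [-0.1, -0.3, 0.6]
grip_width: 0.0855
finger_force: 0.0
```

>>> servo_tool(increments=[[[0.96, -0.69, 0, 0, 1], [0.96, -0.69, 0, 0, 1], [0.96, -0.69, 0, 0, 1], [0.96, -0.69, 0, 0, 1], [0.96, -0.69, 0, 0, 1], [0.96, -0.69, 0, 0, 1], [0.96, -0.69, 0, 0, 1], [0.96, -0.69, 0, 0, 1], [0.96, -0.69, 0, 0, 1], [0, 0, 0, 0.15, 1], [0, 0, 0, 0.15, 1], [0, 0, 0, 0, 1]]])

```text
time_s: 2.4
eef_pos: [0.6125, -0.0278, 0.2062]
ee_rot: [[0.989, 0.148, -0.001], [0.148, -0.989, 0.0], [-0.001, -0.0, -1.0]]
ft_force: [-0.8, 0.3, 0.2]
grip_width: 0.0852
finger_force: 0.0
```

```bash
python3 - <<'E'
from h import *
snap('wrist','w1')
s=manip.observe();print(s['time_s'],s['eef_pos'],s['ee_rot'].round(3),s['q'])
R=s['ee_rot']
print(R.T@(np.array([.656,.0315,.2])-s['eef_pos'])/.03)
E
```

```text
2.45 [ 0.61246549 -0.02813306  0.20641315] [[ 0.989  0.149 -0.001]
 [ 0.149 -0.989  0.   ]
 [-0.001 -0.    -1.   ]] [-1.30603015e+01  2.93561894e+01  8.38439823e+01 -5.01606461e-04
  6.68632211e+01  6.83679951e+01]
[ 1.73143818 -1.74918469  0.21268623]
```

View pics/w1.png

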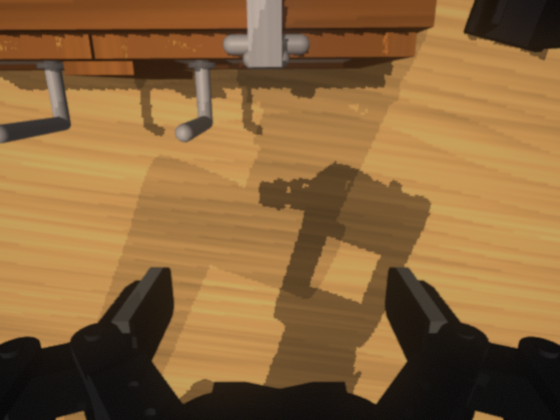

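The wrist view shows the latched post's top at (184,133) and the plain one's at (2,134). The roof front edge runs nearly level, so the yaw is right.

```bash
python3 - <<'E'
from h import *
f=load('w1');s=manip.observe();R=s['ee_rot']
for u,v in((184,133),(2,134)):
    p=onz(f,u,v,.177);print(p,dep(f,u,v),R.T@(p-s['eef_pos'])/.03)
a=onz(f,10,58,.158);b=onz(f,410,52,.158);print(a,b,np.degrees(np.arctan2(b[0]-a[0],a[1]-b[1])))
E
```

```text
[0.65895112 0.02954223 0.177     ] [0.65892267 0.02958473 0.17682021] [ 1.81977387 -1.66968539  0.97923042]
[0.64424317 0.12430553 0.177     ] [0.64371143 0.12594958 0.17472438] [ 1.80580289 -4.86625119  0.98052471]
[0.68239874 0.13051158 0.158     ] [ 0.71756684 -0.08426763  0.158     ] 9.29913265137648
```

>>> servo_tool(increments=[[[0.9, -0.85, 0, 0, 1], [0.9, -0.85, 0, 0, 1], [0, 0, 0, 0, 1], [0, 0, 0.8, 0, 1], [0, 0, 0.8, 0, 1], [0, 0, 0.75, 0, 1], [0, 0, 0, 0, 1]]])

```text
time_s: 3.15
eef_pos: [0.6552, 0.0295, 0.1327]
ee_rot: [[0.989, 0.147, -0.009], [0.147, -0.989, 0.001], [-0.008, -0.002, -1.0]]
ft_force: [-0.7, 0.1, 0.7]
grip_width: 0.0854
finger_force: 0.0
```

>>> servo_tool(increments=[[[0, 0, 0, 0, -1], [0, 0, 0, 0, -1], [0, 0, 0, 0, -1], [0, 0, 0, 0, -1], [0, 0, 0, 0, -1], [0, 0, 0, 0, -1], [0, 0, 0, 0, -1], [0, 0, 0, 0, -1]]], newtons=60)

```text
time_s: 3.95
eef_pos: [0.6584, 0.0312, 0.1373]
ee_rot: [[0.989, 0.147, -0.0], [0.147, -0.989, 0.002], [-0.0, -0.002, -1.0]]
ft_force: [-2.0, 3.3, 6.8]
grip_width: 0.0065
finger_force: 58.8
```

```bash
python3 - <<'E'
from h import *
snap('wrist','w2')
E
```

```text
(no output)
```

View pics/w2.png

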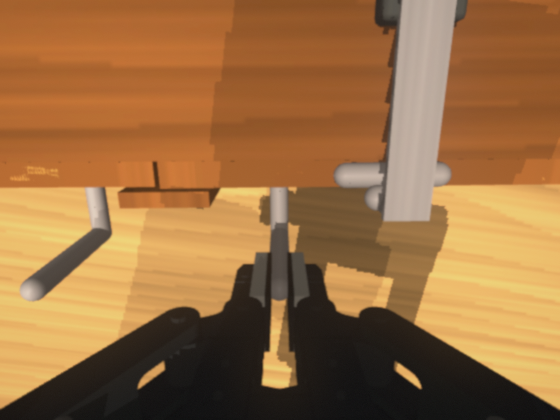

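The grip is centred on the post, so I swing the leaf along its arc.

>>> servo_tool(increments=[[[-0.207, 0.084, 0, -0.1, -1], [-0.207, 0.084, 0, -0.1, -1], [-0.207, 0.084, 0, -0.1, -1], [-0.207, 0.084, 0, -0.1, -1], [-0.207, 0.084, 0, -0.1, -1], [-0.207, 0.084, 0, -0.1, -1], [0, 0, 0, 0, -1]]])

```text
time_s: 4.7
eef_pos: [0.6259, 0.0057, 0.1373]
ee_rot: [[0.895, 0.447, -0.002], [0.447, -0.895, 0.001], [-0.001, -0.001, -1.0]]
ft_force: [-3.3, 3.9, 6.6]
grip_width: 0.0068
finger_force: 59.1
```

>>> servo_tool(increments=[[[-0.41, 0.18, 0, -0.2, -1], [-0.41, 0.18, 0, -0.2, -1], [-0.41, 0.18, 0, -0.2, -1], [-0.41, 0.18, 0, -0.2, -1], [-0.41, 0.18, 0, -0.2, -1], [-0.41, 0.18, 0, -0.2, -1], [-0.41, 0.18, 0, -0.2, -1], [-0.41, 0.18, 0, -0.2, -1], [-0.41, 0.18, 0, -0.2, -1], [-0.41, 0.18, 0, -0.2, -1], [-0.41, 0.18, 0, -0.2, -1], [0, 0, 0, 0, -1]]])

```text
time_s: 5.9
eef_pos: [0.6046, -0.1347, 0.1373]
ee_rot: [[-0.042, 0.999, 0.003], [0.999, 0.042, -0.003], [-0.003, 0.003, -1.0]]
ft_force: [-0.8, 0.7, 6.7]
grip_width: 0.0061
finger_force: 59.3
```

>>> servo_tool(increments=[[[0, 0, 0, 0, -1], [0, 0, 0, 0, -1], [0, 0, 0, 0, -1]]])

```text
time_s: 6.2
eef_pos: [0.6037, -0.1327, 0.1373]
ee_rot: [[-0.041, 0.999, 0.001], [0.999, 0.041, -0.002], [-0.002, 0.001, -1.0]]
ft_force: [-1.1, -1.0, 5.0]
grip_width: 0.0066
finger_force: 59.2
```

>>> servo_tool(increments=[[[0, 0, 0, 0, 1], [0, 0, 0, 0, 1], [0, 0, 0, 0, 1], [0, 0, 0, 0, 1], [0, 0, 0, 0, 1], [0, 0, 0, 0, 1], [0, 0, -0.8, 0, 1], [0, 0, -0.8, 0, 1], [0, 0, -0.8, 0, 1], [0, 0, 0, 0, 1]]])

```text
time_s: 7.2
eef_pos: [0.6058, -0.1334, 0.2122]
ee_rot: [[-0.043, 0.999, 0.007], [0.999, 0.043, -0.003], [-0.003, 0.007, -1.0]]
ft_force: [0.3, 0.5, 0.3]
grip_width: 0.0854
finger_force: 0.0
```

>>> servo_tool(increments=[[[0.96, 0.18, 0, 0, 1], [0.96, 0.18, 0, 0, 1], [0.96, 0.18, 0, 0, 1], [0.96, 0.18, 0, 0, 1], [0.96, 0.18, 0, 0, 1], [0.96, 0.18, 0, 0, 1], [0, 0, 0, 0, 1]]])

```text
time_s: 7.9
eef_pos: [0.6276, 0.0453, 0.2072]
ee_rot: [[-0.047, 0.999, -0.002], [0.999, 0.047, 0.002], [0.002, -0.002, -1.0]]
ft_force: [-0.2, -0.7, -1.1]
grip_width: 0.0857
finger_force: 0.0
```

>>> servo_tool(increments=[[[0, 0, 0, -0.268, 1], [0, 0, 0, -0.268, 1], [0, 0, 0, -0.268, 1], [0, 0, 0, -0.268, 1], [0, 0, 0, -0.268, 1], [0, 0, 0, -0.268, 1], [0, 0, 0, -0.268, 1], [0, 0, 0, -0.268, 1], [0, 0, 0, -0.268, 1], [0, 0, 0, -0.268, 1], [0, 0, 0, -0.268, 1], [0, 0, 0, -0.268, 1]]])

```text
time_s: 9.1
eef_pos: [0.6277, 0.0407, 0.2074]
ee_rot: [[-0.987, -0.16, -0.002], [-0.16, 0.987, -0.0], [0.002, 0.0, -1.0]]
ft_force: [0.6, -0.2, 0.1]
grip_width: 0.0855
finger_force: 0.0
```

```bash
python3 - <<'E'
from h import *
snap('wrist','w3');snap('top','top2')
s=manip.observe();print(s['time_s'],s['eef_pos'],s['ee_rot'].round(3),s['q'])
print(s['ee_rot'].T@(np.array([.643,.129,.137])-s['eef_pos'])/.03)
E
```

```text
9.2 [0.62772385 0.04076761 0.20750423] [[-0.988 -0.155 -0.001]
 [-0.155  0.988 -0.   ]
 [ 0.002 -0.    -1.   ]] [-6.43474639e+00  3.05440159e+01  8.13629907e+01 -2.67596244e-02
  6.81761525e+01 -1.05313846e+02]
[-0.96110783  2.82715339  2.34859058]
```

View pics/top2.png

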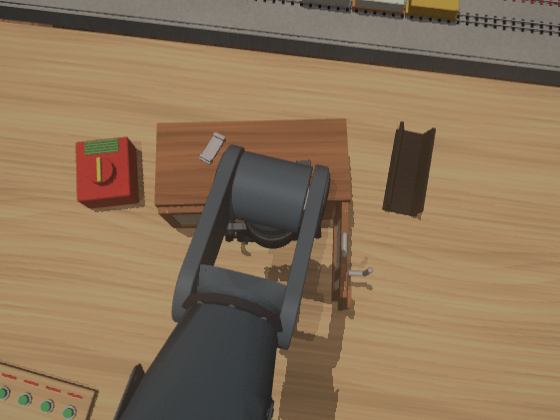

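The latched leaf stands about 85° open, spanning (345,205) to (345,305). The plain leaf is still shut and the gauge is unmoved at (212,148). Next I grip the plain post.

>>> servo_tool(increments=[[[-0.32, 0.94, 0, 0, 1], [-0.32, 0.94, 0, 0, 1], [-0.32, 0.94, 0, 0, 1], [0, 0, 0, 0, 1], [0, 0, 0, 0, 1], [0, 0, 0.8, 0, 1], [0, 0, 0.8, 0, 1], [0, 0, 0.75, 0, 1], [0, 0, 0, 0, 1]]])

```text
time_s: 10.1
eef_pos: [0.6405, 0.1278, 0.1343]
ee_rot: [[-0.988, -0.152, -0.008], [-0.152, 0.988, -0.001], [0.008, 0.0, -1.0]]
ft_force: [-0.3, 0.1, 0.0]
grip_width: 0.0856
finger_force: 0.0
```

>>> servo_tool(increments=[[[0, 0, 0, 0, -1], [0, 0, 0, 0, -1], [0, 0, 0, 0, -1], [0, 0, 0, 0, -1], [0, 0, 0, 0, -1], [0, 0, 0, 0, -1], [0, 0, 0, 0, -1], [0, 0, 0, 0, -1]]], newtons=60)

```text
time_s: 10.9
eef_pos: [0.6438, 0.1302, 0.1388]
ee_rot: [[-0.988, -0.156, 0.001], [-0.156, 0.988, 0.001], [-0.001, 0.001, -1.0]]
ft_force: [-0.4, 2.3, 6.3]
grip_width: 0.0061
finger_force: 58.9
```

>>> servo_tool(increments=[[[0.207, 0.084, 0, 0.1, -1], [0.207, 0.084, 0, 0.1, -1], [0.207, 0.084, 0, 0.1, -1], [0.207, 0.084, 0, 0.1, -1], [0.207, 0.084, 0, 0.1, -1], [0.207, 0.084, 0, 0.1, -1], [0, 0, 0, 0, -1]]])

```text
time_s: 11.6
eef_pos: [0.6062, 0.1437, 0.1387]
ee_rot: [[-0.988, 0.157, 0.001], [0.157, 0.988, -0.001], [-0.001, -0.0, -1.0]]
ft_force: [-0.5, -0.5, 5.9]
grip_width: 0.0064
finger_force: 59.0
```

>>> servo_tool(increments=[[[0.41, 0.18, 0, 0.2, -1], [0.41, 0.18, 0, 0.2, -1], [0.41, 0.18, 0, 0.2, -1], [0.41, 0.18, 0, 0.2, -1], [0.41, 0.18, 0, 0.2, -1], [0.41, 0.18, 0, 0.2, -1], [0.41, 0.18, 0, 0.2, -1], [0.41, 0.18, 0, 0.2, -1], [0.41, 0.18, 0, 0.2, -1], [0.41, 0.18, 0, 0.2, -1], [0.41, 0.18, 0, 0.2, -1], [0, 0, 0, 0, -1]]])

```text
time_s: 12.8
eef_pos: [0.5408, 0.2695, 0.1387]
ee_rot: [[-0.258, 0.966, -0.002], [0.966, 0.258, 0.0], [0.001, -0.002, -1.0]]
ft_force: [-4.7, -0.2, 8.3]
grip_width: 0.0065
finger_force: 59.5
```

>>> servo_tool(increments=[[[0, 0, 0, 0, -1], [0, 0, 0, 0, -1], [0, 0, 0, 0, 1], [0, 0, 0, 0, 1], [0, 0, 0, 0, 1], [0, 0, 0, 0, 1], [0, 0, 0, 0, 1], [0, 0, 0, 0, 1], [0, 0, -0.8, 0, 1], [0, 0, -0.8, 0, 1], [0, 0, -0.8, 0, 1], [0, 0, 0, 0, 1]]])

```text
time_s: 14.0
eef_pos: [0.5446, 0.2688, 0.2136]
ee_rot: [[-0.258, 0.966, 0.008], [0.966, 0.258, 0.002], [0.0, 0.008, -1.0]]
ft_force: [0.3, 0.2, 1.3]
grip_width: 0.0851
finger_force: 0.0
```

>>> servo_tool(increments=[[[0, 0, -0.9, 0, 1], [0, 0, -0.9, 0, 1], [0, -0.9, -0.5, 0, 1], [0, -0.9, 0, 0, 1], [0, -0.9, 0, 0, 1], [0, 0, 0, 0, 1], [0, 0, 0, 0, 1], [0, 0, 0, 0, 1]]])

```text
time_s: 14.8
eef_pos: [0.4648, 0.2473, 0.2786]
ee_rot: [[-0.258, 0.966, 0.001], [0.966, 0.258, 0.0], [-0.0, 0.001, -1.0]]
ft_force: [0.1, -0.4, -0.4]
grip_width: 0.0859
finger_force: 0.0
```

```bash
python3 - <<'E'
from h import *
snap('top','top3')
E
```

```text
(no output)
```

View pics/top3.png

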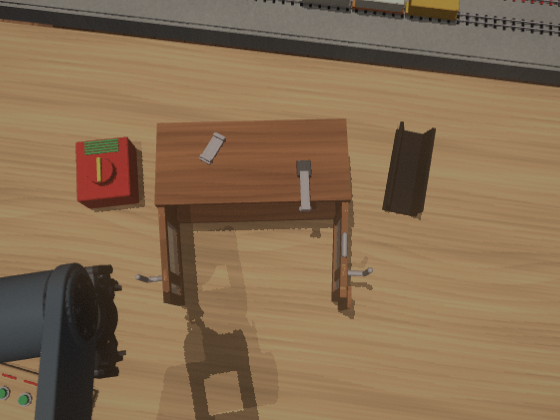

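Both leaves stand about square to the front, at (172,250) and (345,255). The gauge is still at (212,148) and the arm is clear of everything.

```bash
python3 -c "
from plant import manip
print(manip.finish_job())"
```

```text
the job is handed in; nothing more can be done
None
```

The job is handed in at about 15 s: the latched leaf was opened first and then the plain leaf, both now about 84° open by the arm's readings, with the gauge unmoved in the last top view and the gripper clear; no verdict came back.

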